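# Roll the blue tin up into the rack's catch pocket

### The job

On the two-lane sloped tin rack, push the blue flux tin from behind up its lane until it drops over the crest into the yellow pocket at the top, against the end stop, and stays there without rolling back. Only push it along the lane; do not lift it out. Leave the orange tin at the bottom of its lane, and do not disturb the hand-held radio or the red multimeter.

Things in the scene. Friction and masses are not known exactly. Their poses are not given: they have to be found in the camera images.
- lanes: Sloped two-lane tray of the fixed grey rack. Origin: lane floor's surface at the low end, midway between lanes, 22 mm above the bench. x uphill along the lanes, 8 deg above level; y across; z square to the floor. Lane centres at y = +34 and -34 mm; each 44 mm wide inside, with 4 mm walls 18 mm high. A lip at the low end (x -8 to -2 mm) is 12 mm high; behind it is open space.
- crest (a point): Top edge of the plain aluminium lane floor, midway between the two lanes, at x = 190, y = 0, z = 0 mm of the lanes. Beyond it each lane has a yellow pocket 50 mm long, its floor 3 mm lower than the crest and falling (11 deg to the lane floor) to the end stop at x = 240 mm; the stop's top is 40 mm above the lane floor's plane.
- home (a point): Midway between where the centres of tins lying home in the two pockets would be: x = 210, y = 0, z = 24 mm of the lanes (a tin's own is 34 mm to one side in y). There a tin rests against the end stop and the crest keeps it from rolling back.
- blue_tin: Closed round tin, blue with silver ends, 60 mm diameter, 40 mm wide, about 0.16 kg, standing on its rim in either lane so that it rolls along it. Origin: its centre; y is its axle; x and z turn as it rolls. It starts against the low lip, centre at x = 22, z = 30 mm of the lanes. Let go before the crest, it rolls back down. Pushing takes a few newtons.
- orange_tin: The same tin in orange, at rest against the low lip of the other lane; to be left there. Origin: its centre; y is its axle.
- radio: Black hand-held radio standing loose on the bench beyond the rack's high end, 60 x 36 x 125 mm with a 90 mm antenna on top (215 mm in all). Origin: centre of its underside; z up.
- meter: Red multimeter lying loose on the bench beside the rack, 150 x 75 x 34 mm plus a 6 mm dial. Origin: centre of its underside; x along its length, z up.
There are look-alikes about, which are no part of the job. There is more than one size of the radio; the job needs the larger.

How it is judged:
At the end, for the whole second after the job is handed in: Blue tin at rest on its rim in the pocket: centre at x 203 to 216, z 18 to 28.5 mm of the lanes, axle within 0.15 rad of straight across. Orange tin still at the bottom (x under 35 mm). Radio (upright) and multimeter within 30 mm of their starts (x of blue_tin in the frame of lanes between 0.203 and 0.216 m and z of blue_tin in the frame of lanes between 0.018 and 0.0285 m and angle between the y axis of blue_tin and the y axis of lanes, either way round below 0.15 rad and linear speed of blue_tin below 0.02 m/s and x of orange_tin in the frame of lanes below 0.035 m and z of orange_tin in the frame of lanes below 0.036 m and distance of each of radio, meter from where it was at the start of the episode below 0.03 m and angle between radio's own z axis and vertical below 0.2 rad); the robot touches nothing.
It fails at once if the blue tin is lifted more than 8 mm off its lane (z of blue_tin in the frame of lanes above 0.038 m).
It fails at once if the orange tin is moved more than 15 mm (distance of orange_tin from where it was at the start of the episode above 0.015 m).
It fails at once if the radio is moved more than 30 mm or tipped (distance of radio from where it was at the start of the episode above 0.03 m or angle between radio's own z axis and vertical above 0.35 rad).
It fails at once if the multimeter is moved more than 30 mm (distance of meter from where it was at the start of the episode above 0.03 m).
It also fails if it takes over 35 s, if anything falls off the work surface, if the arm or the gripper's body presses on something with over 40 N, if the wrist force passes 120 N, or if a joint passes its speed limit or range.

### The arm

A 7-joint arm with a two-finger parallel gripper is mounted at the origin on the work surface. World frame = base frame: x ahead of the robot, y to its left, z up, the work surface at z = 0. Lengths are in m, angles in rad, forces in N, time in s.
With the tool pointing down it reaches from about 0.425 to 1.025 m from the base axis. Payload 3.6 kg.
Tool frame: the origin (TCP) lies midway between the tips of the shut fingers; the grasp point (between the pads) lies behind it (manip.tcp_to_grasp is the z of the grasp point in the tool frame, in m); z points along the fingers, y is the line along which they close (so a half turn about z gives the same grasp; the last joint's range is limited). The gripper opens to 85 mm and grips with 20 to 120 N. Pads are 22 mm wide; open, the fingers measure 114 mm over their backs; the gripper's body (76 mm by 85 mm) begins 54 mm behind the grasp point. The pads swing forward as they close: fully open they stand 13 mm farther back than shut.
Start: joints at [-1.375, 0.591, 0.048, 1.609, -0.033, 0.943, -0.034], TCP at [0.207, 0.695, 0.231] pointing down, gripper open.
Joint ranges: [-2.69, 2.69], [-0.47, 2.24], [-1.27, 1.36], [0.19, 2.51], [-1.53, 4.68], [0.08, 2.07], [-3.09, 3.09]. Speed limits (rad/s): [2.57, 2.57, 3.14, 3.14, 3.14, 3.14, 3.14].

### API

Orientations are given as a rotation vector (axis times angle).
In Python, from cell import manip gives the robot as it stands.
- The arm moves only by the shell command python3 -m handwheel 'ROWS' [OPENING] [FORCE]. ROWS is JSON, one flat list of numbers, 4 for each row, row after row: the shift along the tool's x, y, z each as a share of 150 mm, from -1 to 1, then the turn about the tool's z as a share of 180 degrees, from -1 to 1. A call has 1 to 8 rows; each row shifts and turns the commanded pose from where the row before left it, along the tool's axes as they then stand; what a row does not reach is not made up. A row lasts 1/12 s, in which the tool goes at most 41.7 mm and 7.16 degrees, less where a joint would pass 70% of its speed; a pose out of reach is approached as far as the arm can. A call with a number of a shift or a turn outside -1 to 1 is refused whole. A call with a gripper value outside its range is refused whole. OPENING is the closure, from 0 (fully open) to 1 (shut), set as the call begins (- or left out, the last holds). The fingers move at their own pace and stop on an object; FORCE is the grip in N (left out, the last holds). Time passes only in rows, so rows that do not move let the fingers close. It gives the time, the measured TCP pose, the force, the opening and the grip force at its end, in the units of the state.
- manip.read_state(): the state, without advancing time (a new reading comes with each control period).
- manip.camera(name): name is "scene" or "top" or "wrist"; returns a dict with "pixels" (420x560x3 uint8, blue, green, red), "intrinsics" (3x3 intrinsics, pixels), "xyz" and "orientation" of the camera in the world. Camera axes: x right, y down, z forward; pixel columns grow to the right and rows downward; lengths in m; the calibration is good to about 2 mm. A picture is of the moment at which its call begins. There is no depth.
- manip.close_job(): hands the job in; it is judged then, once.
The state is a dict: "t": time; "joint_positions": joint angles; "qvel": joint speeds; "effort": joint torques, N m; "tool_pos": TCP position; "ee_rot": TCP orientation; "force": force on the tool from outside, world axes, zero at the start; "moment": the same for the moment, N m; "opening": opening from 0.0 (shut) to 1.0 (fully open); "grasp_force": force on a finger pad.
Only numpy, scipy, OpenCV 4.12 (cv2) and the standard library are available. Lean on these libraries where they do the work, as an engineer would, in place of code of your own. Each camera call takes 0.05 s, during which the arm holds its last target. There are 200 camera calls.

## Working session

There is one attempt and no reset: what is moved stays moved. The work goes in short steps, Python scripts to look and compute and a shell command to move; the robot and the scene stay as the last step left them, time stands still between calls to the robot, and variables do not carry over. Pictures are saved under pics/ and viewed, at most 10 in all, crops included, and the job is handed in when it is done.

```bash
mkdir -p pics; ls; python3 - <<'E'
from cell import manip
import cv2
for n in("scene","top"):
    c=manip.camera(n); cv2.imwrite(f"pics/{n}0.png",c["pixels"]); print(n,c["intrinsics"],c["xyz"],c["orientation"])
print(manip.read_state(), manip.tcp_to_grasp)
E
```

```text
pics
scene [[395.93601313   0.         278.52867742]
 [  0.         395.93601313 205.20626801]
 [  0.           0.           1.        ]] [ 0.90867928 -0.37674734  0.55557889] [-2.23570502 -0.58803038  0.26321914]
top [[458.61048843   0.         276.05822568]
 [  0.         458.61048843 202.1526306 ]
 [  0.           0.           1.        ]] [0.48130895 0.11228441 1.07408478] [-2.11723706  2.17475567 -0.102929  ]
{'t': 0.1, 'joint_positions': array([-1.37450386,  0.59207386,  0.0483109 ,  1.60970966, -0.03331631,
        0.94269775, -0.03371003]), 'qvel': array([-0.00070266, -0.00141279, -0.00052685, -0.00259945,  0.00074816,
       -0.00106105,  0.0015136 ]), 'effort': array([ 4.48806954e-03, -5.49999762e+01,  1.55293498e+00, -1.98824483e+01,
        9.66551830e-03,  3.79290068e-03, -8.65286125e-06]), 'tool_pos': array([0.2069465 , 0.69404764, 0.23021604]), 'ee_rot': array([-0.45350066, -3.1084921 ,  0.00325846]), 'force': array([ 0.06916972,  0.10395318, -0.79264763]), 'moment': array([ 0.01163455, -0.02007783, -0.02860675]), 'grasp_force': 0.0, 'opening': 0.9992981147535006} -0.0187
```

View pics/scene0.png

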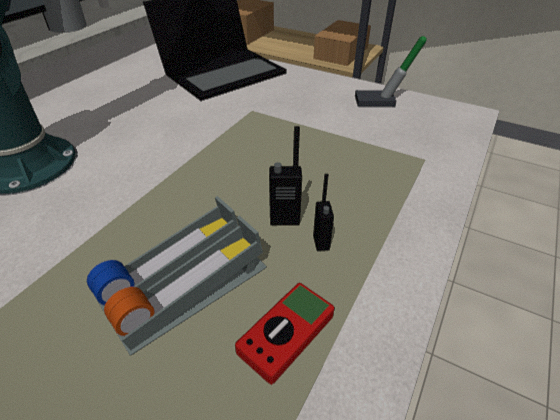

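View pics/top0.png

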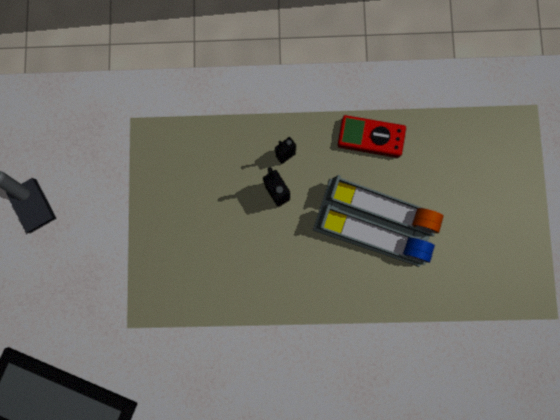

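The scene view shows blue in the lane nearer the base (about 110,282) and orange beside it (130,310). The larger radio stands past the high end (285,195) and the meter is at (285,330). In the top view blue is at (420,249), orange at (428,219), and the yellow pockets at (345,193) and (335,222). Next I'll enlarge crops of the rack.

```bash
python3 - <<'E'
import cv2
a=cv2.imread("pics/top0.png")[165:275,305:455]; cv2.imwrite("pics/t1.png",cv2.resize(a,None,fx=5,fy=5,interpolation=cv2.INTER_CUBIC))
a=cv2.imread("pics/scene0.png")[190:360,75:275]; cv2.imwrite("pics/s1.png",cv2.resize(a,None,fx=3.5,fy=3.5,interpolation=cv2.INTER_CUBIC))
E
```

```text
(no output)
```

View pics/t1.png

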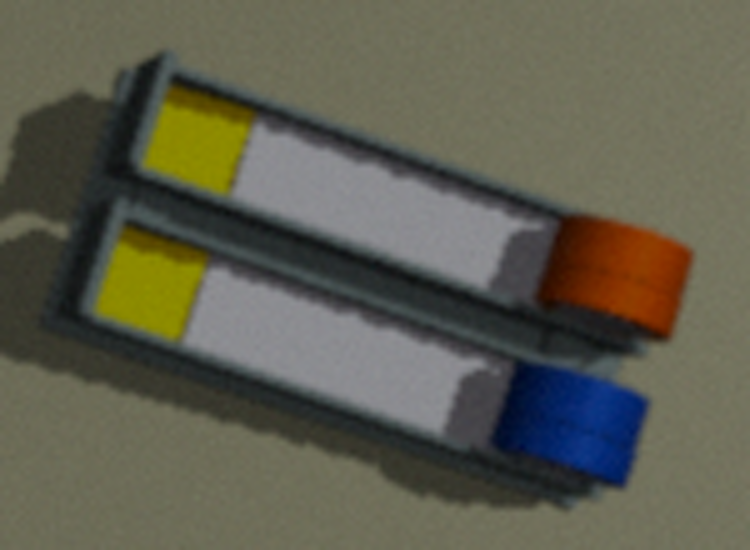

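View pics/s1.png

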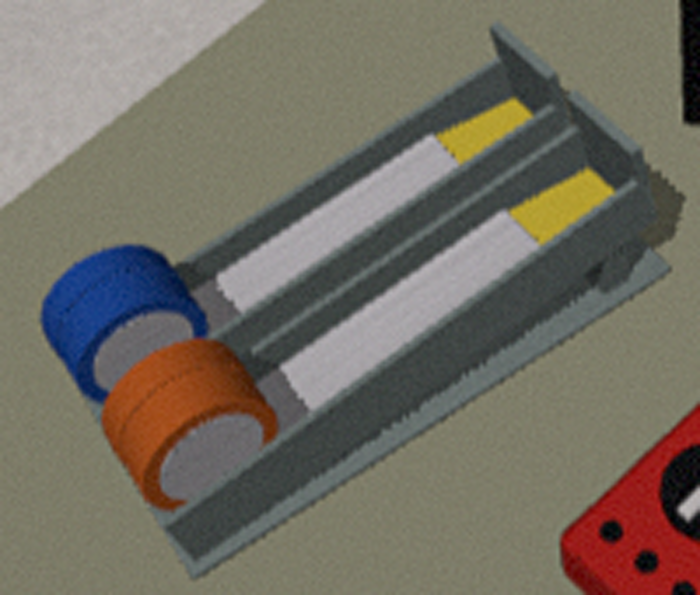

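The crops show the blue crest line in the top crop from (208,262) to (185,342) and the orange one from (252,122) to (233,195). The tins centre at about (572,425) and (615,278). In the scene crop the crest far corners are at (435,135) and (508,210), and the pocket far corners at (516,98) and (588,168). I'll fit the rack pose to these.

```bash
cat > h.py <<'E'
import numpy as np
from scipy.spatial.transform import Rotation as R
from scipy.optimize import least_squares
CAM={"scene":(395.936,278.529,205.206,[0.90867928,-0.37674734,0.55557889],[-2.23570502,-0.58803038,0.26321914]),
"top":(458.610,276.058,202.153,[0.48130895,0.11228441,1.07408478],[-2.11723706,2.17475567,-0.102929])}
def proj(n,P):
    f,cx,cy,t,o=CAM[n]; q=R.from_rotvec(o).inv().apply(np.atleast_2d(P)-t); return q[:,:2]/q[:,2:]*f+[cx,cy]
def ground(n,u,v,z):
    f,cx,cy,t,o=CAM[n]; d=R.from_rotvec(o).apply([(u-cx)/f,(v-cy)/f,1]); return np.array(t)+d*(z-t[2])/d[2]
def lane(p):
    r=R.from_euler("ZY",[p[2],-np.radians(8)]); return r,np.array([p[0],p[1],.022])
def w(p,q): r,t=lane(p); return r.apply(np.atleast_2d(q)/1000.)+t
E
python3 - <<'E'
from h import *
S=lambda a,b:(a/3.5+75,b/3.5+190); T=lambda a,b:(a/5+305,b/5+165)
D=[("scene",S(435,135),(190,56,0)),("scene",S(508,210),(190,-12,0)),("scene",S(516,98),(240,56,-12.7)),("scene",S(588,168),(240,-12,-12.7)),
("top",T(243,159),(190,-34,0)),("top",T(196,302),(190,34,0)),("top",T(615,278),(22,-34,30)),("top",T(572,425),(22,34,30))]
f=lambda p:np.concatenate([proj(n,w(p,q))[0]-uv for n,uv,q in D])
g=ground("top",*T(220,230),.05)
s=min((least_squares(f,[g[0],g[1],y],loss="soft_l1") for y in np.arange(-3,3.1,.5)),key=lambda s:s.cost)
p=s.x; print("pose",p.round(4),np.degrees(p[2])); print(f(p).reshape(-1,2).round(1))
print("blue",w(p,(22,34,30)),"orange",w(p,(22,-34,30)),"home",w(p,(210,34,24)),"crest",w(p,(190,34,0)),"stoptop",w(p,(240,34,40)))
print("radio",ground("scene",285,222,0),ground("top",280,200,.12),"meter",ground("top",372,136,.034))
from cell import manip
st=manip.read_state(); print(R.from_rotvec(st["ee_rot"]).as_matrix().round(3))
E
```

```text
pose [ 0.518  -0.2014  1.2074] 69.17863323737
[[-1.1 -0.5]
 [-1.2 -0.3]
 [-0.2 -0.1]
 [ 0.5  0.1]
 [ 0.2 -0.9]
 [ 0.1 -1. ]
 [-0.1 -0. ]
 [-0.7 -0.2]]
blue [[ 0.49243467 -0.17280963  0.05476985]] orange [[ 0.55599381 -0.19698061  0.05476985]] home [[0.55890679 0.00198308 0.07499278]] crest [[ 0.55305414 -0.01340684  0.04844289]] stoptop [[0.56867516 0.02766964 0.09501227]]
radio [0.63803388 0.12972086 0.        ] [0.6028844  0.12739931 0.12      ] meter [ 0.75691267 -0.08787412  0.034     ]
[[-0.958  0.286 -0.   ]
 [ 0.286  0.958 -0.002]
 [-0.    -0.002 -1.   ]]
```

The rack fit is good (residuals about 1 px). Uphill points along world (0.356, 0.935), close to the tool's y axis, so a 4.2° turn aligns it. I'll start moving with the fingers shut, aiming behind the blue tin and keeping on the base side of the radio.

```bash
python3 -m handwheel '[0,0,0,0.0234, -0.18,-0.195,0,0, -0.18,-0.195,0,0, -0.18,-0.195,0,0, -0.18,-0.195,0,0, -0.18,-0.195,0,0, -0.18,-0.195,0,0, -0.18,-0.195,0,0]' 1 40
cat >> h.py <<'E'
P=np.array([.518,-.2014,1.2074])
def rep():
    from cell import manip
    s=manip.read_state(); r,t=lane(P); m=R.from_rotvec(s["ee_rot"]).as_matrix()
    d=s["tool_pos"]-t; c,sn=np.cos(P[2]),np.sin(P[2])
    print("t",round(s["t"],2),"lane xyz mm",(r.inv().apply(d)*1000).round(1),"horiz a,c,z",((c*d[0]+sn*d[1])*1e3).round(1),((-sn*d[0]+c*d[1])*1e3).round(1),(s["tool_pos"][2]*1e3).round(1),"yaw err",np.degrees(np.arctan2(m[1,1],m[0,1])-P[2]).round(2),"F",s["force"].round(1),"op",s["opening"],"q",s["joint_positions"].round(2))
E
python3 -c "from h import *;rep()"
```

```text
t: 0.77
tool_pos: [0.3113, 0.4341, 0.231]
ee_rot: [-0.567, -3.09, 0.001]
force: [0.6, -0.3, 0.4]
opening: 0.0
grasp_force: 0.0
t 0.77 lane xyz mm [544.5 419.1 134.6] horiz a,c,z 520.5 419.1 231.0 yaw err 0.02 F [ 0.6 -0.3  0.4] op 0.00046034836472898575 q [-1.1   0.35  0.08  2.04 -0.04  0.75  0.22]
```

```bash
python3 -m handwheel '[-0.18,-0.195,0,0, -0.18,-0.195,0,0, -0.18,-0.195,0,0, -0.18,-0.195,0,0, -0.18,-0.195,0,0, -0.18,-0.195,0,0, -0.18,-0.195,0,0, -0.14,-0.23,0,0]' 
python3 -c "from h import *;rep()"
```

```text
t: 1.43
tool_pos: [0.424, 0.1366, 0.2316]
ee_rot: [0.567, 3.088, 0.002]
force: [0.7, -1.3, 0.5]
opening: 0.003
grasp_force: 0.0
t 1.43 lane xyz mm [309.  208.  168.2] horiz a,c,z 282.5 208.0 231.6 yaw err 0.02 F [ 0.7 -1.3  0.5] op 0.0025054288508912282 q [-0.57  0.24  0.18  2.22 -0.07  0.68  0.87]
```

```bash
python3 -m handwheel '[-0.12,-0.25,0,0, -0.13,-0.245,0,0, -0.13,-0.245,0,0, -0.13,-0.245,0,0, -0.13,-0.245,0,0, -0.13,-0.245,0,0, -0.13,-0.245,0,0, -0.13,-0.245,0,0]' 
python3 -m handwheel '[-0.12,-0.22,0,0, 0,-0.03,0,0, 0,0,0,0]'
python3 - <<'E'
from h import *;rep()
from cell import manip
import cv2
cv2.imwrite("pics/w1.png",manip.camera("wrist")["pixels"])
E
```

```text
t: 2.1
tool_pos: [0.4616, -0.1944, 0.2312]
ee_rot: [-0.567, -3.09, -0.0]
force: [2.1, 0.4, -1.1]
opening: -0.005
grasp_force: 0.0
t: 2.35
tool_pos: [0.4647, -0.2373, 0.2312]
ee_rot: [-0.577, -3.088, 0.002]
force: [0.3, 0.2, 0.1]
opening: -0.002
grasp_force: 0.0
t 2.35 lane xyz mm [-22.8  37.  214.5] horiz a,c,z -52.4 37.0 231.2 yaw err -0.35 F [0.3 0.2 0.1] op -0.0024220808449053654 q [ 0.14  0.35  0.31  2.07 -0.16  0.74  1.75]
```

View pics/w1.png

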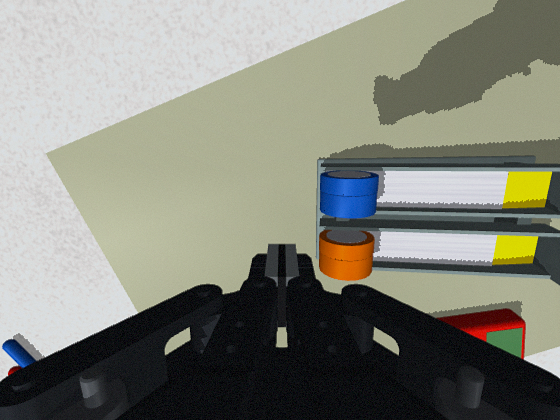

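The wrist view shows the lanes parallel to the image rows and the blue tin at (349,193), ahead of the shut fingertips at (283,250), so the yaw is good. Now I descend behind the tin.

```bash
python3 -m handwheel '[-0.02,0,0.22,0, 0,0,0.25,0, 0,0,0.25,0, 0,0,0.25,0, 0,0,0.2,0, 0,0,0.12,0, 0,0,0,0]'
python3 - <<'E'
from h import *;rep()
from cell import manip
import cv2
a=manip.camera("scene")["pixels"][190:360,55:255]
b=manip.camera("wrist")["pixels"][100:350,200:500]
cv2.imwrite("pics/s2.png",np.hstack([cv2.resize(a,(400,340)),cv2.resize(b,(400,340))]))
E
```

```text
t: 2.98
tool_pos: [0.466, -0.2309, 0.0344]
ee_rot: [-0.561, -3.083, -0.006]
force: [-0.1, -0.6, 0.5]
opening: 0.001
grasp_force: 0.0
t 2.98 lane xyz mm [-43.8  38.1  18.6] horiz a,c,z -46.0 38.1 34.4 yaw err 0.21 F [-0.1 -0.6  0.5] op 0.0005555810984938511 q [ 0.27  0.67  0.15  2.18 -0.3   0.32  1.88]
```

View pics/s2.png

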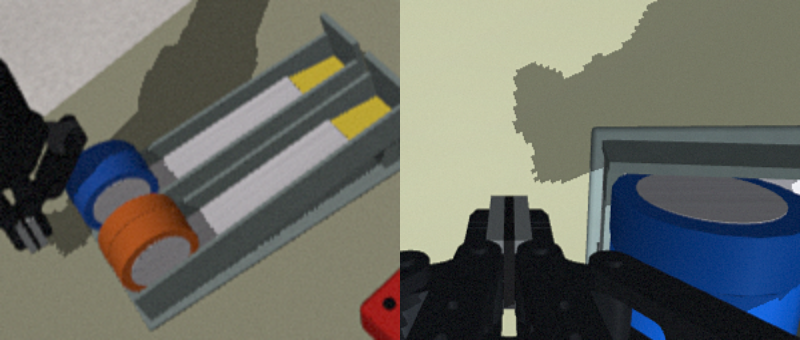

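The tool is down behind the blue tin, with the fingertips at (30,232) in the left half of the picture and nothing touched. I'll correct it slightly and start pushing up the slope.

```bash
python3 -m handwheel '[-0.027,0,-0.027,0, 0,0.04,-0.0056,0, 0,0.04,-0.0056,0, 0,0.04,-0.0056,0, 0,0.04,-0.0056,0, 0,0.04,-0.0056,0, 0,0.04,-0.0056,0, 0,0.04,-0.0056,0]'
python3 -c "from h import *;rep()"
```

```text
t: 3.75
tool_pos: [0.4872, -0.1966, 0.0479]
ee_rot: [0.567, 3.09, -0.0]
force: [-0.8, -1.0, 0.6]
opening: -0.0
grasp_force: 0.6
t 3.75 lane xyz mm [-2.8 30.5 26.6] horiz a,c,z -6.4 30.5 47.9 yaw err 0.01 F [-0.8 -1.   0.6] op -0.00039885688263415213 q [ 0.17  0.65  0.17  2.18 -0.32  0.34  1.82]
```

```bash
python3 -m handwheel '[0.01,0.04,0.004,0, 0.01,0.04,0.004,0, 0,0.04,0,0, 0,0.04,-0.0056,0, 0,0.04,-0.0056,0, 0,0.04,-0.0056,0, 0,0.04,-0.0056,0, 0,0.04,-0.0056,0]'
python3 - <<'E'
from h import *;rep()
from cell import manip
import cv2
a=manip.camera("scene")["pixels"][190:360,55:255]
b=manip.camera("wrist")["pixels"][100:350,200:500]
cv2.imwrite("pics/s3.png",np.hstack([cv2.resize(a,(400,340)),cv2.resize(b,(400,340))]))
E
```

```text
t: 4.42
tool_pos: [0.5016, -0.1507, 0.0509]
ee_rot: [0.567, 3.09, -0.0]
force: [-0.0, -1.3, 0.0]
opening: 0.001
grasp_force: 0.5
t 4.42 lane xyz mm [45.2 33.4 22.8] horiz a,c,z 41.6 33.4 50.9 yaw err 0.01 F [-0.  -1.3  0. ] op 0.0012814439668691051 q [ 0.07  0.64  0.19  2.18 -0.34  0.35  1.75]
```

View pics/s3.png

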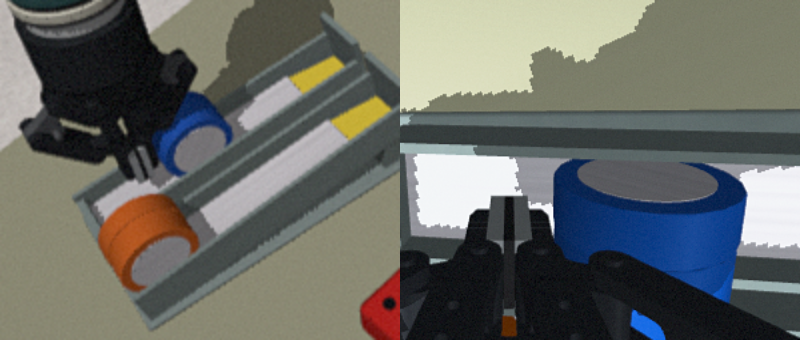

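The tin is rolling straight up the lane on the fingers (blue at (195,137) in the left half), and orange hasn't moved. I'll keep pushing.

```bash
python3 -m handwheel '[0,0.04,-0.0056,0, 0,0.04,-0.0056,0, 0,0.04,-0.0056,0, 0,0.04,-0.0056,0, 0,0.04,-0.0056,0, 0,0.04,-0.0056,0, 0,0.04,-0.0056,0, 0,0.04,-0.0056,0]'
python3 -m handwheel '[0,0.04,-0.0056,0, 0,0.04,-0.0056,0, 0,0.04,-0.0056,0, 0,0.04,-0.0056,0, 0,0.04,-0.0056,0, 0,0.04,-0.0056,0]'
python3 - <<'E'
from h import *;rep()
from cell import manip
import cv2
a=manip.camera("scene")["pixels"][170:340,85:285]
b=manip.camera("wrist")["pixels"][100:350,200:500]
cv2.imwrite("pics/s4.png",np.hstack([cv2.resize(a,(400,340)),cv2.resize(b,(400,340))]))
E
```

```text
t: 5.18
tool_pos: [0.5186, -0.1057, 0.0575]
ee_rot: [-0.567, -3.09, -0.0]
force: [-0.5, -1.1, 1.7]
opening: -0.003
grasp_force: 0.5
t: 5.68
tool_pos: [0.5313, -0.0721, 0.0626]
ee_rot: [-0.567, -3.09, -0.0]
force: [-0.4, -0.5, 1.4]
opening: -0.002
grasp_force: 0.5
t 5.68 lane xyz mm [130.   33.5  22.7] horiz a,c,z 125.6 33.5 62.6 yaw err 0.01 F [-0.4 -0.5  1.4] op -0.0021959128691371346 q [-0.12  0.63  0.23  2.15 -0.36  0.39  1.61]
```

View pics/s4.png

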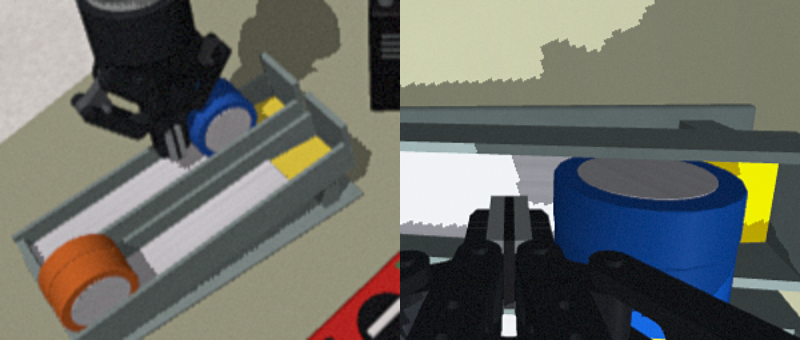

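The tin is just short of the crest (x about 175 mm) and still rolling true. About 27 mm more, slowly, should tip it over.

```bash
python3 -m handwheel '[0,0.028,-0.004,0, 0,0.028,-0.004,0, 0,0.028,-0.004,0, 0,0.028,-0.004,0, 0,0.028,-0.004,0, 0,0.028,-0.004,0, 0,0,0,0, 0,0,0,0]'
python3 - <<'E'
from h import *;rep()
from cell import manip
import cv2
a=manip.camera("scene")["pixels"][170:340,85:285]
b=manip.camera("wrist")["pixels"][100:350,200:500]
cv2.imwrite("pics/s5.png",np.hstack([cv2.resize(a,(400,340)),cv2.resize(b,(400,340))]))
E
```

```text
t: 6.45
tool_pos: [0.5403, -0.0485, 0.0661]
ee_rot: [0.566, 3.09, 0.0]
force: [0.5, -0.0, 0.6]
opening: -0.0
grasp_force: 0.0
t 6.45 lane xyz mm [155.5  33.5  22.7] horiz a,c,z 150.9 33.5 66.1 yaw err 0.06 F [ 0.5 -0.   0.6] op -6.881357607057123e-05 q [-0.17  0.63  0.24  2.14 -0.36  0.41  1.57]
```

View pics/s5.png

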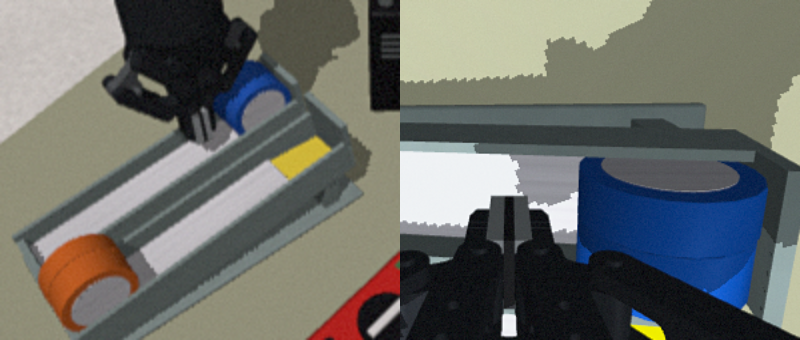

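The tin has dropped into the pocket against the stop: there's a gap to the fingers in the right half, at (553–578,230), and the contact force is zero. I'll back off, raise the arm and check.

```bash
python3 -m handwheel '[0,-0.1,0,0, 0,-0.1,0,0, 0,-0.1,-0.05,0, 0,0,-0.2,0, 0,0,-0.25,0, 0,0,-0.25,0, 0,0,-0.2,0, 0,0,0,0]'
python3 -m handwheel '[0,-0.2,0,0, 0,-0.2,0,0, 0,-0.2,0,0, 0,-0.2,0,0, 0,-0.2,0,0, 0,-0.1,0,0, 0,0,0,0, 0,0,0,0]'
python3 - <<'E'
from h import *;rep()
from cell import manip
import cv2
a=manip.camera("scene")["pixels"][110:390,75:355]
b=manip.camera("top")["pixels"][100:275,280:455]
cv2.imwrite("pics/s6.png",np.hstack([cv2.resize(a,(400,400)),cv2.resize(b,(400,400))]))
for z in (30,24): print(proj("scene",w(P,[(210,56,24),(210,14,24),(210,34,54)]))-[75,110], proj("top",w(P,[(210,34,24)]))-[280,100]);break
E
```

```text
t: 7.22
tool_pos: [0.5277, -0.0932, 0.2149]
ee_rot: [0.568, 3.078, 0.002]
force: [0.9, -1.0, 0.3]
opening: -0.004
grasp_force: 0.0
t: 7.88
tool_pos: [0.4644, -0.2464, 0.2086]
ee_rot: [-0.573, -3.089, -0.0]
force: [-0.1, 0.7, -0.9]
opening: 0.001
grasp_force: 0.0
t 7.88 lane xyz mm [-34.5  34.1 193.3] horiz a,c,z -61.1 34.1 208.6 yaw err -0.19 F [-0.1  0.7 -0.9] op 0.0006790106483308483 q [ 0.1   0.4   0.39  2.09 -0.23  0.7   1.85]
[[129.21964882 103.37124386]
 [142.15904297 116.11332072]
 [131.81959005  98.38089641]] [[ 58.54259332 120.98441608]]
```

View pics/s6.png

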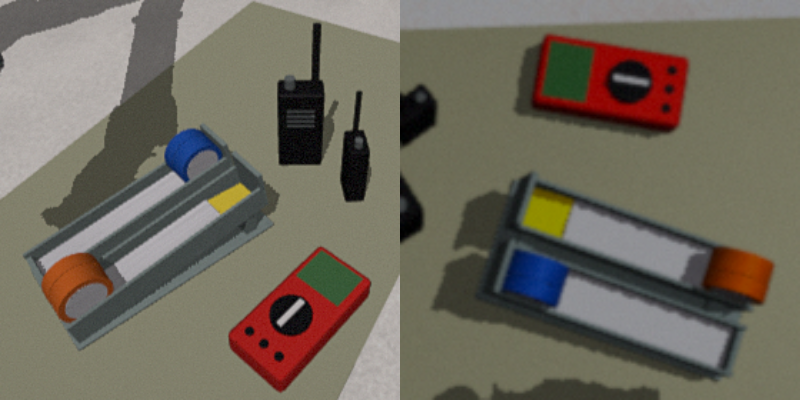

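Blue is home in the pocket: (535,277) in the top half of the picture against a predicted (534,276). Orange, the radio and the meter are unmoved and the arm is clear.

```bash
python3 -c "
from cell import manip
print(manip.close_job())"
```

```text
the job is handed in; nothing more can be done
None
```

The blue tin is over the crest and at rest in the yellow pocket against the end stop, with the orange tin, radio and multimeter not visibly moved and the arm clear; I handed the job in at about 8 s, but no verdict came back.

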